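# Press a tile mould in the pedal press

### The arm

A 6-joint arm with a two-finger parallel gripper is mounted at the origin on the work surface. World frame = base frame: x ahead of the robot, y to its left, z up, the work surface at z = 0. Lengths are in m, angles in degrees, forces in N, time in s.
With the tool pointing down it reaches from about 0.4 to 0.825 m from the base axis. Payload 7 kg.
Tool frame: the origin (TCP) lies midway between the tips of the shut fingers; the grasp point (between the pads) lies 19 mm behind it (r.grip_depth is the distance from the TCP to the grasp point, in m); z points along the fingers, y is the line along which they close (so a half turn about z gives the same grasp; the last joint's range is limited). The gripper opens to 88 mm and grips with 3 to 60 N. Pads are 19 mm wide; open, the fingers measure 130 mm over their backs; the gripper's body (78 mm by 193 mm) begins 47 mm behind the grasp point.
Start: joints at [93.226, 20.546, 0.682, 0, -70.136, -16.507], TCP at [0.155, 0.657, 0.196] pointing down, gripper open.
Joint ranges: [-176.03, 176.03], [-82.01, 121.73], [-58.28, 71.71], [-173.87, 95.51], [-174.79, -0.11], [-173.66, 173.66]. Speed limits (degrees/s): [136.94, 136.94, 172.46, 180, 180, 180].

### API

Orientations are given as [roll, pitch, yaw] about the fixed x, y, z axes, in that order (R = Rz(yaw) Ry(pitch) Rx(roll)).
In Python, from plant import r, capture, close_job, search_frame, outline_of gives the robot as it stands.
- The arm moves only by the shell command python3 -m creep 'ROWS' [FORCE]. ROWS is JSON, a list of rows, each a list of 7 numbers: the finger opening in mm, from 0 to 87.6, then the shift along the world's x, y, z in units of 25 mm (1.0 is 25 mm), then the turn, a rotation vector about the world's x, y, z in degrees. In form: [[hand, x, y, z, ax, ay, az], ...]. A call has 1 to 8 rows; each row shifts and turns the commanded pose from where the row before left it; what a row does not reach is not made up. A row lasts 1/12 s, in which the tool goes at most 41.7 mm and 7.16 degrees, less where a joint would pass 70% of its speed; a pose out of reach is approached as far as the arm can. A call is refused whole if a number of a shift passes 1 or a number of a turn 7.16, either way. A call with a gripper value outside its range is refused whole. The fingers move at their own pace and stop on an object; FORCE is the grip in N (left out, the last holds). Time passes only in rows, so rows that do not move let the fingers close. It gives the time, the measured TCP pose, the force, the opening and the grip force at its end, in the units of the state.
- r.get_state(): the state, without advancing time (a new reading comes with each control period).
- capture(name): name is "scene" or "top"; returns a dict with "frame" (480x640x3 uint8, red, green, blue), "K" (3x3 intrinsics, pixels), "origin" and "rotation" of the camera in the world. Camera axes: x right, y down, z forward; pixel columns grow to the right and rows downward; lengths in m; the calibration is good to about 2 mm. A picture is of the moment at which its call begins. There is no depth.
- close_job(): hands the job in; it is judged then, once.
Trained networks look in a picture, given as the dict that the camera call returned (one of the last four; its "shot" number tells which), for a name from the list of things; names that differ only in an ending like _2 or _b are one class to them, and where a whole thing is asked for, a point or a joint stands for the part that bears it (a point fixed in the world has none). Each returns a list of dicts, best first, with "conf" (0 to 1); they miss things now and then, are a little off and sometimes report something else, mostly with a low value. They report only what shows in the picture. A call takes as long as a camera call. They do not tell look-alikes from the thing itself.
- search_frame(picture, target): "bbox" ([left, top, right, bottom] in pixels, round what is visible of it).
- outline_of(picture, target): "region" (480x640 bool, what is visible of it) and "bbox" ([left, top, right, bottom] in pixels, round what is visible of it).
The state is a dict: "time_s": time; "joints": joint angles; "qd": joint speeds; "joint_torque": joint torques, N m; "tcp_pos": TCP position; "eef_rot": TCP orientation; "contact_force": force on the tool from outside, world axes, zero at the start; "moment": the same for the moment, N m; "gripper_width": finger opening in m; "gripper_force": force on a finger pad.
Only numpy, scipy, OpenCV 4.12 (cv2) and the standard library are available. Lean on these libraries where they do the work, as an engineer would, in place of code of your own. Each camera call takes 0.05 s, during which the arm holds its last target. There are 200 camera calls.

### The job

Draw the wooden tile mould with the long rectangular block (not the round one) out of the low rack, set it down on the open bench and let go; then take it by its tail handle and slide it, block first, fully home between the guides of the pedal press, and let go. Press the pedal down to its stop and hold it there for a good second so that the shoe presses the mould, let the pedal come back up, and then count the pressing by pushing the counter's plunger fully down and letting it up again. Leave the mould home in the press and everything else on the bench where it stands.

Things in the scene. Friction and masses are not known exactly. Their poses are not given: they have to be found in the camera images.
- mould: The wooden mould to be pressed: a pale rectangular block 100 long (x) x 56 wide (y) x 44 high, with a darker seam round its middle and a tail handle on its -x end; about 0.22 kg. Origin: centre of the block's underside; z up; the handle points to -x. It starts lying flat on the bench in one of the rack's two bays, handle under the rack's roof, block sticking out in front.
- mould_handle: The tail handle of that mould, rigid with it and with the same origin and axes as the mould: a wooden bar 24 wide (y) x 22 high, running from x = -50 to x = -150 mm, from 10 to 32 mm above the mould's underside.
- round_mould: The other mould, a bystander in the other bay: the same kind of handle, but a round block 60 mm across and 44 high, centred at x = -20 mm. Origin under it as for the mould, handle to -x.
- rack: Fixed low plywood rack, 110 deep (x -50 to +60 mm) x 220 wide, open at its front (-x). Origin: footprint centre. Roof 48 to 60 above the bench; pottery on it up to 145 high from x = -45 mm back. Two bays at y = +-50 mm, walls 12 thick. The moulds' handles lie under the roof (points to rack +x): slide a mould some 105 mm out along rack -x before lifting it.
- press: Fixed pedal press, grey and bare steel. Origin: on the bench, where the centre of the mould's underside lies when home. The mould slides on the bench along +x (mould x along press x, handle out of the mouth). Two guides 22 high, 64 apart inside (y = +-32 mm), x = -52 to +58 mm; back stop face at x = +51 mm (block against it = home). Pedal on the -y side.
- press_mouth (a point): Middle of the press's mouth, on the bench at press x = -87 mm, y = 0, axes as the press: here the guides end in flared wings (inside width about 97 mm, outside 113). Over the mould's place an arm 64 wide reaches out from the column to press x = -35 mm, 163 to 205 above the bench.
- press_column (a point): Foot of the press's column, at press x = +105 mm, y = 0, axes as the press: 60 (x) x 90 (y) x 205 high.
- shoe: Sprung steel plate 70 (press x) x 50 x 14 mm under the press's ram; its underside is 76 above the bench with the pedal up. Body origin: 76 mm below its underside. It sinks 40 mm over the pedal's travel, meets the 44 mm high mould at 0.8 of it and then bears on it with about 6 N.
- pedal (a joint): The pedal's hinge angle, rad: 0 = up (rest), 0.32 = down on its stop. It springs back up when let go. The hinge line runs along the press's x axis, 70 mm to the -y side of the press's origin and 22 above the bench.
- pedal_pad (a point): Where to press the pedal: middle of the top of its rubber pad, 95 mm out from the hinge line (towards press -y), about 61 above the bench when up, 32 when down. The pedal is a steel plate 70 wide (press x) reaching 125 mm out from the hinge, sloping up outwards by 0.34 rad at rest. Takes about 2 N at first, about 16 N at the stop on a mould. At rest its axes are the press's.
- counter: Fixed grey tally counter, a box 56 (x) x 64 (y) x 40 high with a small window in its -x side and a steel mushroom plunger on top. Origin: centre of its underside.
- counter_plunger (a joint): Travel of the counter's plunger, m: 0 = up (rest), 0.010 = fully down on its stop. It springs back; 2.4 N at first, 5.4 N at the stop.
- plunger_top (a point): Centre of the top of the counter's mushroom plunger, 36 across, 66 above the bench when up.
- vase: Bystander: closed bisque vase, 68 across, 78 high. Origin: centre of its underside.
- cup: Bystander: bisque cup, 68 across, 68 high. Origin: centre of its underside.
- rolling_pin: Bystander: wooden rolling pin lying along its x, 284 long, 52 thick. Origin: under its middle.
- jar: Bystander: white plastic jar, 80 across, 55 high. Origin: centre of its underside.
- bottle: Bystander: clear bottle with a blue cap, 64 across, 190 high. Origin: centre of its underside.
- brush: Bystander: brush lying on the bench along its x, about 200 long. Origin near its middle.
- rib: Bystander: flat dark wooden shaping rib, 100 (x) x 55 (y) x 10 mm. Origin: centre of its underside.
Mind the look-alikes: they are no part of the job. Leave any turquoise look-alike of the mould alone. What is shaped like the counter but orange or yellow is not meant.

How it is judged:
By the outcome, as a careful person would: the job done as asked, in the order asked, and still so for the second after the job is handed in, with the robot touching nothing.
It also fails if it takes over 72 s, if anything falls off the work surface, if the arm or the gripper's body presses on something with over 40 N, if the wrist force passes 120 N, or if a joint passes its speed limit or range.

## Working session

There is one attempt and no reset: what is moved stays moved. The work goes in short steps, Python scripts to look and compute and a shell command to move; the robot and the scene stay as the last step left them, time stands still between calls to the robot, and variables do not carry over. Pictures are saved under pics/ and viewed, at most 10 in all, crops included, and the job is handed in when it is done.

```bash
ls; mkdir -p pics; python3 - <<'E'
from plant import r,capture
import cv2,numpy as np
for n in("scene","top"):
    p=capture(n); cv2.imwrite(f"pics/{n}0.png",p["frame"][:,:,::-1])
    print(n,p["K"],p["origin"],p["rotation"])
print(r.get_state(), r.grip_depth)
E
```

```text
pics
scene [[540.50549991   0.         320.06099564]
 [  0.         540.50549991 247.18564511]
 [  0.           0.           1.        ]] [ 1.28355731 -0.03724086  1.17953069] [-145.51020785   -0.8465628    92.28669296]
top [[590.56588018   0.         319.24663942]
 [  0.         590.56588018 238.2895136 ]
 [  0.           0.           1.        ]] [ 0.28194696 -0.04311193  1.35978159] [-169.95356026   -0.558655    -90.20858861]
{'time_s': 0.1, 'joints': array([ 9.32298220e+01,  2.05869107e+01,  6.39289539e-01, -1.78068038e-02,
       -7.01361408e+01, -1.65064215e+01]), 'qd': array([-0.00316496, -0.113647  ,  0.14547408, -0.01467488, -0.02898348,
       -0.03075681]), 'joint_torque': array([-2.15592001e-03, -5.84160054e+01,  2.93751240e+01,  7.01556042e+00,
        1.01842088e-02, -4.93862819e-05]), 'tcp_pos': array([0.1549399 , 0.65648082, 0.19562296]), 'eef_rot': array([ 1.79914933e+02, -7.75026960e-03, -1.32826566e+01]), 'contact_force': array([-0.2546097 ,  0.35646255, -0.24459508]), 'moment': array([-0.02464318,  0.02857626,  0.04466066]), 'gripper_force': 0.0, 'gripper_width': 0.08795082241464558} 0.0188
```

View pics/scene0.png

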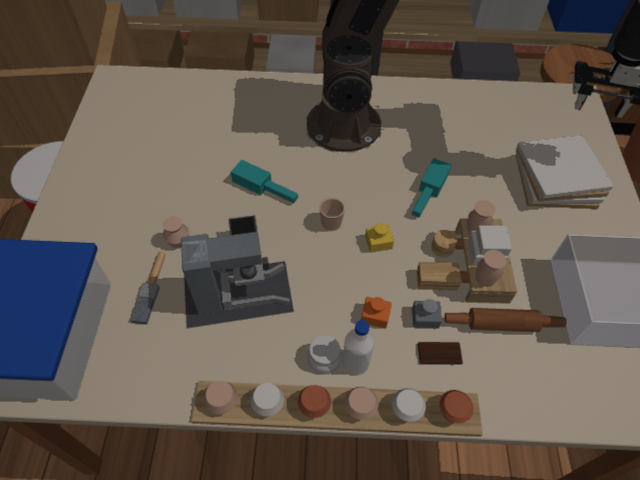

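View pics/top0.png

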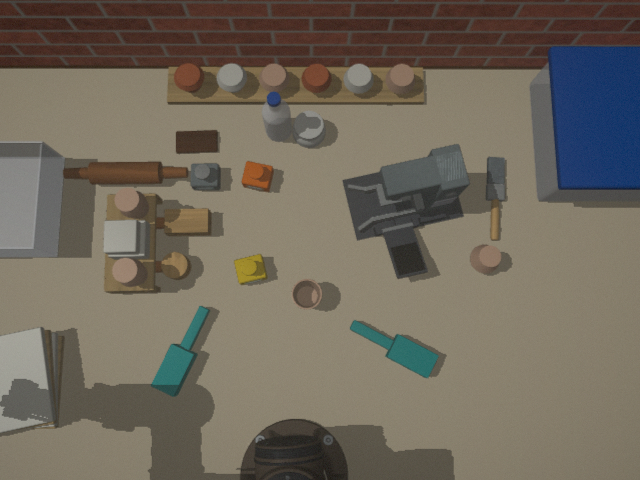

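```bash
cat > h.py <<'E'
import numpy as np,cv2
from scipy.spatial.transform import Rotation as Ro
from scipy.optimize import least_squares
def cam(p):
    a=np.asarray(p["rotation"]); R=Ro.from_euler('xyz',a,degrees=True).as_matrix() if a.ndim==1 else a
    return np.array(p["K"]),R,np.array(p["origin"])
def proj(p,X):
    K,R,o=cam(p); c=(np.atleast_2d(X)-o)@R; u=c@K.T; return u[:,:2]/u[:,2:]
def ray(p,uv,z):
    K,R,o=cam(p); d=R@np.linalg.solve(K,[uv[0],uv[1],1]); return o+d*(z-o[2])/d[2]
def pose(X,x,y,yaw):
    c,s=np.cos(np.radians(yaw)),np.sin(np.radians(yaw)); X=np.atleast_2d(X)
    return np.c_[x+c*X[:,0]-s*X[:,1],y+s*X[:,0]+c*X[:,1],X[:,2]]
def tri(ps,uvs):
    f=lambda X:np.concatenate([proj(p,X)[0]-u for p,u in zip(ps,uvs)])
    s=least_squares(f,[.4,0,.05]); return s.x,np.abs(s.fun).max()
E
python3 - <<'E'
from h import *
from plant import *
P={n:capture(n) for n in("scene","top")}
for n,p in P.items():
    print(n,proj(p,[[.4,.0,0],[.155,.657,.196]]))
    for t in "mould mould_handle round_mould rack press shoe pedal pedal_pad counter counter_plunger plunger_top vase cup rolling_pin jar bottle brush rib".split():
        print(t,[(np.round(d["bbox"]).astype(int).tolist(),round(d["conf"],2)) for d in search_frame(p,t)[:4]])
E
```

```text
scene [[340.26659009 225.89180124]
 [591.39822453 118.44559583]]
mould [([414, 159, 448, 218], 0.96), ([232, 160, 299, 205], 0.67), ([415, 258, 471, 292], 0.61)]
mould_handle [([266, 180, 299, 201], 0.83), ([413, 189, 435, 215], 0.61), ([130, 253, 164, 324], 0.46)]
round_mould [([429, 230, 463, 255], 0.7), ([456, 198, 517, 304], 0.49)]
rack [([457, 198, 516, 306], 0.82)]
press [([180, 215, 294, 328], 0.96)]
shoe [([232, 263, 266, 283], 0.6)]
pedal [([227, 216, 256, 234], 0.75)]
pedal_pad [([228, 216, 258, 233], 0.82)]
counter [([410, 299, 446, 325], 0.88), ([368, 225, 396, 253], 0.83), ([364, 298, 387, 328], 0.75), ([234, 263, 266, 285], 0.26)]
counter_plunger [([371, 296, 387, 311], 0.6), ([422, 298, 441, 316], 0.53), ([379, 225, 389, 236], 0.45)]
plunger_top [([425, 301, 438, 317], 0.73), ([377, 222, 388, 236], 0.56), ([369, 295, 386, 313], 0.47)]
vase [([161, 217, 192, 252], 0.7), ([130, 256, 164, 325], 0.27)]
cup [([318, 198, 345, 231], 0.67), ([179, 216, 296, 332], 0.62)]
rolling_pin [([443, 305, 566, 334], 0.66)]
jar [([307, 336, 340, 375], 0.82)]
bottle [([342, 321, 373, 375],
[... 616 characters left out ...]
, 280], 0.86)]
counter [([240, 156, 275, 190], 0.86), ([192, 165, 216, 188], 0.85), ([234, 256, 269, 286], 0.82), ([156, 219, 165, 230], 0.37)]
counter_plunger [([240, 260, 254, 275], 0.72), ([194, 164, 209, 179], 0.63), ([249, 165, 267, 181], 0.49)]
plunger_top [([240, 259, 254, 274], 0.73), ([251, 165, 266, 179], 0.65), ([194, 164, 210, 183], 0.52)]
vase [([472, 241, 502, 277], 0.61)]
cup [([290, 282, 323, 310], 0.57)]
rolling_pin [([62, 162, 188, 185], 0.61), ([195, 165, 210, 181], 0.57)]
jar [([293, 111, 326, 145], 0.93), ([377, 184, 409, 208], 0.49)]
bottle [([263, 90, 291, 139], 0.68)]
brush [([487, 156, 502, 243], 0.69)]
rib [([176, 128, 218, 153], 0.89), ([193, 164, 207, 181], 0.43)]
```

Possible moulds:

| Candidate | scene pixel | top pixel |
|---|---|---|
| Pale rectangular block | (439,275) | (187,221) |
| Round block | (445,242) | (175,266) |
| Turquoise | (252,178) | (411,355) |
| Turquoise | (433,180) | (174,370) |

I choose the pale rectangular one.

Possible counters, by scene pixel: grey (427,313), orange (376,312) and yellow (380,238). I choose the grey one, at (204,176) in the top view.

The press is at top (405,200), with its mouth to image left and its pedal pad at (407,260).

```bash
python3 - <<'E'
from h import *
from plant import *
S=capture("scene");T=capture("top")
import pickle; pickle.dump((S,T),open("p0.pkl","wb"))
def crop(p,x,y,w,h,s,step):
    im=cv2.resize(p["frame"][y:y+h,x:x+w,::-1],None,fx=s,fy=s,interpolation=cv2.INTER_CUBIC)
    im=np.clip(im*1.4,0,255).astype(np.uint8)
    for k in range(-(-x//step)*step,x+w,step):
        c=int((k-x+.5)*s); cv2.line(im,(c,0),(c,6),(0,0,255),1); cv2.putText(im,str(k),(c+1,14),0,.32,(0,0,255),1)
    for k in range(-(-y//step)*step,y+h,step):
        c=int((k-y+.5)*s); cv2.line(im,(0,c),(6,c),(0,0,255),1); cv2.putText(im,str(k),(8,c+4),0,.32,(0,0,255),1)
    return im
cv2.imwrite("pics/m1.png",np.vstack([crop(S,405,257,100,37,8,10),crop(T,130,203,100,37,8,10)]))
a=crop(S,176,212,122,120,3.25,10);b=crop(T,338,142,122,140,3.25,10)
h=max(a.shape[0],b.shape[0]); pad=lambda i:np.pad(i,((0,h-i.shape[0]),(0,0),(0,0)))
cv2.imwrite("pics/pr1.png",np.hstack([pad(a),pad(b)]))
E
```

```text
(no output)
```

View pics/m1.png

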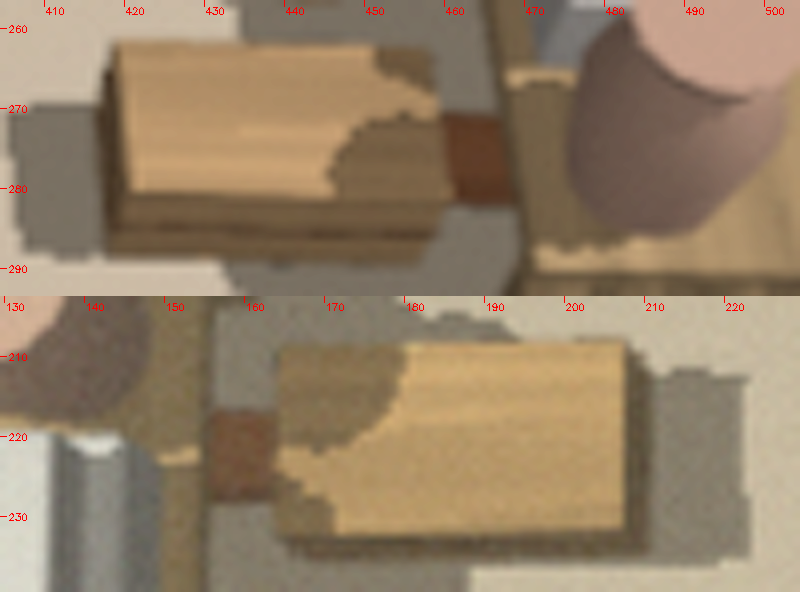

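View pics/pr1.png

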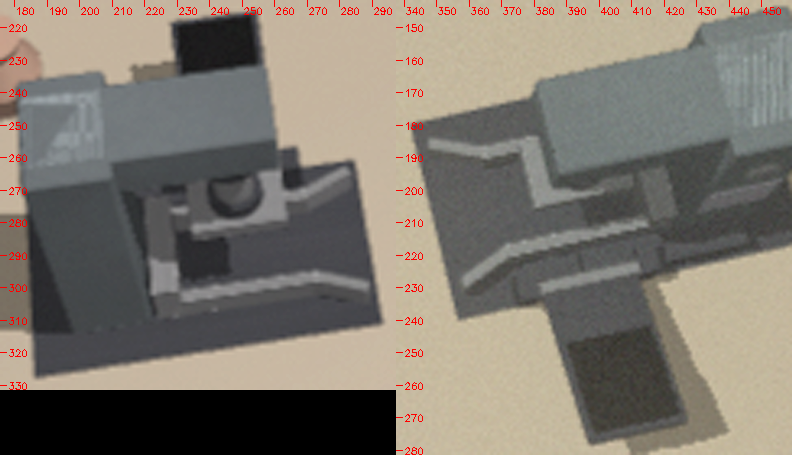

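Both views show a pale block with a seam and a brown square-bar handle running under the rack roof, so this is the right mould. Next I triangulate corners of the mould and press.

```bash
cat > m.py <<'E'
from h import *
import pickle
S,T=pickle.load(open("p0.pkl","rb"))
C={"mFN":((419.25,261.9),(207.9,231.5)),"mBN":((458.6,262.4),(163.9,232.1)),"mBF":((459.9,281.5),(164.1,208.6)),"mFF":((420.5,280.3),(207.6,208.25)),
"armN":((257.7,231.8),(387.6,195.3)),"armF":((259.8,253.6),(381.2,166.1)),"wingF":((288.4,300.1),(347.9,185.5)),"wingN":((283.2,263.8),(359.3,229.8)),
"plN":((284.1,261.3),(356.9,239.3)),"plF":((293,310.6),(342.7,179.7)),"padR":((229,218.3),(426.4,269.2)),"padL":((254.6,215.8),(397.2,276.9)),"plunger":((431.5,307.5),(201.8,172))}
X={}
for k,v in C.items():
    x,e=tri([S,T],v); X[k]=x; print(k,x.round(4),round(e,1))
m=np.array([X[k] for k in("mFN","mBN","mBF","mFF")])
Q=np.array([[50,-28],[-50,-28],[-50,28],[50,28]])/1000
s=least_squares(lambda p:(pose(np.c_[Q,Q[:,0]*0],*p)[:,:2]-m[:,:2]).ravel(),[.5,.2,-90]); print("mould",s.x,np.abs(s.fun).max())
# press fit from pixels, model points
M={"armN":[-35,-32,205],"armF":[-35,32,205],"wingF":[-87,51,22],"wingN":[-87,-51,22],"padR":[35,-70-125*np.cos(.34),22+125*np.sin(.34)+5],"padL":[-35,-70-125*np.cos(.34),22+125*np.sin(.34)+5]}
def f(p):
    o=[]
    for k,v in M.items():
        W=pose(np.array(v)/1000,*p)
        o+=[proj(S,W)[0]-C[k][0],proj(T,W)[0]-C[k][1]]
    return np.concatenate(o)
s=least_squares(f,[.55,-.2,-80],loss="soft_l1"); print("press",s.x); print(f(s.x).reshape(-1,4).round(1))
E
python3 m.py
```

```text
mFN [0.5322 0.1979 0.0386] 0.9
mBN [0.5306 0.2968 0.0411] 0.8
mBF [0.5854 0.297  0.0395] 0.2
mFF [0.5863 0.199  0.0387] 0.3
armN [ 0.5754 -0.1924  0.1997] 0.7
armF [ 0.6358 -0.1808  0.2029] 0.5
wingF [ 0.6454 -0.1239  0.0172] 0.4
wingN [ 0.5398 -0.1473  0.0155] 1.3
plN [ 0.5206 -0.1448 -0.0024] 0.3
plF [ 6.644e-01 -1.123e-01 -3.000e-04] 0.6
padR [ 0.441  -0.2914  0.068 ] 0.6
padL [ 0.4248 -0.2274  0.0619] 0.6
plunger [0.6685 0.2147 0.052 ] 1.4
mould [  0.55861807   0.24765663 -89.25654006] 0.0010011378975162133
press [  0.61425423  -0.21964396 -77.52118648]
[[-0.9 -1.5 -0.4 -0.6]
 [ 0.3  0.3 -1.5 -1.3]
 [-0.4 -1.  -0.4 -0.4]
 [-0.9  0.5 -1.7 -3. ]
 [-1.7 -1.1  0.9  1.2]
 [-0.2 -2.1 -0.7  0.4]]
```

```bash
python3 -m creep '[[80,0.95,-0.96,0,0,0,-4.5],[80,0.95,-0.96,0,0,0,-4.5],[80,0.95,-0.96,0,0,0,-4.5],[80,0.95,-0.96,0,0,0,-4.5],[80,0.95,-0.96,0,0,0,-4.5],[80,0.95,-0.96,0,0,0,-4.5],[80,0.95,-0.96,0,0,0,-4.5],[80,0.95,-0.96,0,0,0,-4.5]]' 20
python3 -m creep '[[80,0.95,-0.96,0,0,0,-4.5],[80,0.95,-0.96,0,0,0,-4.5],[80,0.95,-0.96,0,0,0,-4.5],[80,0.95,-0.96,0,0,0,-4.5],[80,0.95,-0.96,0,0,0,-4.5],[80,0.95,-0.96,0,0,0,-4.5],[80,0.95,-0.96,0,0,0,-4.5],[80,0.95,-0.96,0,0,0,-4.5]]'
```

```text
time_s: 2.77
tcp_pos: [0.346, 0.4636, 0.1967]
eef_rot: [-180.0, 0.0, -49.5]
contact_force: [0.5, 0.0, 0.6]
gripper_width: 0.08
gripper_force: 0.0
time_s: 3.43
tcp_pos: [0.5361, 0.2716, 0.1967]
eef_rot: [-180.0, 0.0, -85.5]
contact_force: [0.1, 1.5, -0.4]
gripper_width: 0.0801
gripper_force: 0.0
```

```bash
python3 -m creep '[[80,0.9,-0.96,0,0,0,-3.8],[80,0,0,-1,0,0,0],[80,0,0,-1,0,0,0],[80,0,0,-1,0,0,0],[80,0,0,-1,0,0,0],[80,0,0,-1,0,0,0],[80,0,0,0,0,0,0]]'
python3 - <<'E'
from plant import *
import cv2
from h import *
from m import C
T=capture("top");S=capture("scene")
a=T["frame"][170:270,110:240];b=S["frame"][220:320,380:510]
cv2.imwrite("pics/g1.png",np.hstack([cv2.resize(a,None,fx=3,fy=3),cv2.resize(b,None,fx=3,fy=3)])[:,:,::-1])
E
```

```text
time_s: 4.02
tcp_pos: [0.5547, 0.2469, 0.0665]
eef_rot: [179.6, -0.2, -89.2]
contact_force: [-0.8, -1.3, -1.0]
gripper_width: 0.08
gripper_force: 0.0
mFN [0.5322 0.1979 0.0386] 0.9
mBN [0.5306 0.2968 0.0411] 0.8
mBF [0.5854 0.297  0.0395] 0.2
mFF [0.5863 0.199  0.0387] 0.3
armN [ 0.5754 -0.1924  0.1997] 0.7
armF [ 0.6358 -0.1808  0.2029] 0.5
wingF [ 0.6454 -0.1239  0.0172] 0.4
wingN [ 0.5398 -0.1473  0.0155] 1.3
plN [ 0.5206 -0.1448 -0.0024] 0.3
plF [ 6.644e-01 -1.123e-01 -3.000e-04] 0.6
padR [ 0.441  -0.2914  0.068 ] 0.6
padL [ 0.4248 -0.2274  0.0619] 0.6
plunger [0.6685 0.2147 0.052 ] 1.4
mould [  0.55861807   0.24765663 -89.25654006] 0.0010011378975162133
press [  0.61425423  -0.21964396 -77.52118648]
[[-0.9 -1.5 -0.4 -0.6]
 [ 0.3  0.3 -1.5 -1.3]
 [-0.4 -1.  -0.4 -0.4]
 [-0.9  0.5 -1.7 -3. ]
 [-1.7 -1.1  0.9  1.2]
 [-0.2 -2.1 -0.7  0.4]]
```

View pics/g1.png

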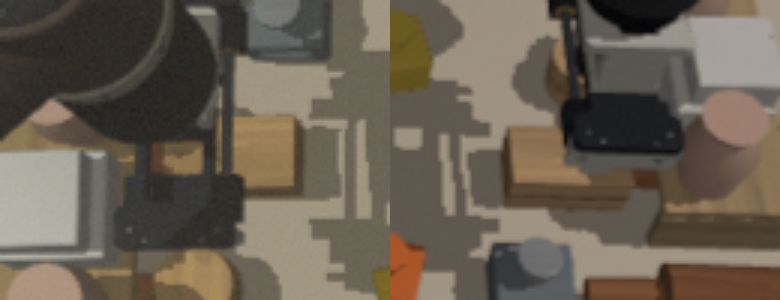

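The gripper straddles the block, its body is clear of the rack pottery, and it is about centred. I'll finish the descent and close.

```bash
python3 -m creep '[[80,0.14,0,-0.8,0,0,0],[80,0,0,-0.8,0,0,0],[80,0,0,-0.55,0,0,0],[80,0,0,0,0,0,0]]'
python3 -m creep '[[50,0,0,0,0,0,0],[50,0,0,0,0,0,0],[50,0,0,0,0,0,0],[50,0,0,0,0,0,0]]' 25
```

```text
time_s: 4.45
tcp_pos: [0.5607, 0.2488, 0.0171]
eef_rot: [179.9, -0.0, -89.1]
contact_force: [-0.0, -0.7, 0.1]
gripper_width: 0.0801
gripper_force: 0.0
time_s: 4.78
tcp_pos: [0.5619, 0.2496, 0.0193]
eef_rot: [-179.9, 0.1, -89.1]
contact_force: [-0.5, 0.4, -1.1]
gripper_width: 0.0586
gripper_force: 0.0
```

```bash
python3 -m creep '[[60,0,0,-0.35,0,0,0],[60,0,0,0,0,0,0],[50,0,0,0,0,0,0],[50,0,0,0,0,0,0],[50,0,0,0,0,0,0],[50,0,0,0,0,0,0]]' 25
```

```text
time_s: 5.28
tcp_pos: [0.5586, 0.2498, 0.0137]
eef_rot: [179.9, 0.1, -89.0]
contact_force: [-29.9, 2.6, 49.7]
gripper_width: 0.0507
gripper_force: 24.6
```

```bash
python3 - <<'E'
from plant import *
import cv2
from h import *
T=capture("top");S=capture("scene")
a=T["frame"][180:260,140:230];b=S["frame"][240:320,400:490]
cv2.imwrite("pics/g2.png",np.hstack([cv2.resize(a,None,fx=4.4,fy=4.4),cv2.resize(b,None,fx=4.4,fy=4.4)])[:,:,::-1])
s=r.get_state();print(s["contact_force"],s["moment"],s["gripper_width"],s["gripper_force"])
E
```

```text
[-29.61609586   3.78776353  49.51488008] [ 1.3385331  11.51121177 -0.18598613] 0.04994597544725393 24.48869615793228
```

View pics/g2.png

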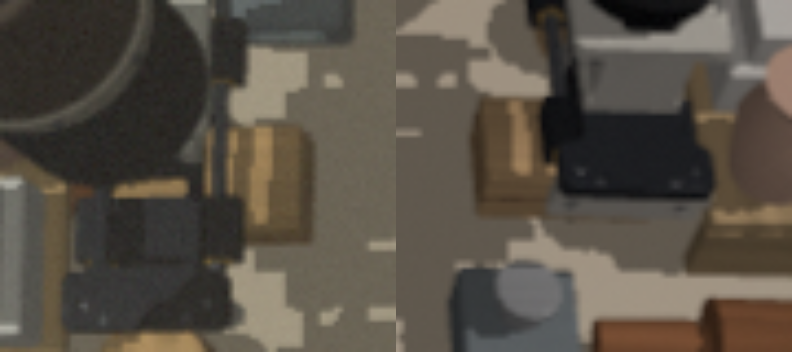

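The block has not moved, but the reported opening of 50 mm and the 50 N upward force don't fit a clean grasp. I'll open the fingers and check before going on.

```bash
python3 -m creep '[[70,0,0,0,0,0,0],[70,0,0,0,0,0,0]]'; python3 -m creep '[[70,0,0,0,0,0,0],[70,0,0,0,0,0,0]]'; python3 -c "
from plant import r
print(r.get_state())"
```

```text
time_s: 5.55
tcp_pos: [0.5623, 0.2503, 0.0139]
eef_rot: [-179.8, 0.1, -88.9]
contact_force: [-1.7, -4.4, 28.4]
gripper_width: 0.0588
gripper_force: 14.4
time_s: 5.72
tcp_pos: [0.5648, 0.2504, 0.014]
eef_rot: [-179.6, 0.2, -88.9]
contact_force: [-0.1, -3.8, 28.5]
gripper_width: 0.0685
gripper_force: 14.1
{'time_s': 5.7167, 'joints': array([ 42.11488461,  24.7099035 , -19.59278493,   0.24157409,
       -45.25878946, -41.20464617]), 'qd': array([-0.12505377,  0.13025052,  0.27328448,  0.07727334,  0.04197565,
       -0.08460491]), 'joint_torque': array([  2.44838163, -41.60475969,  15.29483557,   1.23749245,
         1.58941481,  -0.13875667]), 'tcp_pos': array([0.5648465 , 0.25043946, 0.0139657 ]), 'eef_rot': array([-1.79556375e+02,  1.58633471e-01, -8.89197585e+01]), 'contact_force': array([-0.07037664, -3.81434224, 28.53458997]), 'moment': array([-1.40968208,  0.80418999,  0.12714225]), 'gripper_force': 14.077459573745728, 'gripper_width': 0.06846791066022762}
```

```bash
python3 -m creep '[[80,-0.15,0,0.3,0,0,0],[80,0,0,0,0,0,0]]'; python3 -m creep '[[80,0,0,1,0,0,0],[80,0,0,1,0,0,0],[80,0,0,0,0,0,0],[80,0,0,0,0,0,0]]'; python3 - <<'E'
from plant import *
import cv2
from h import *
T=capture("top");S=capture("scene")
s=r.get_state(); t=s["tcp_pos"]; print(s["tcp_pos"],s["eef_rot"])
R=Ro.from_euler('xyz',s["eef_rot"],degrees=True).as_matrix()
out=[]
for p,(x,y) in ((T,(140,180)),(S,(400,230))):
    f=cv2.resize(p["frame"][y:y+80,x:x+90,::-1],None,fx=4.4,fy=4.4,interpolation=cv2.INTER_CUBIC)
    f=np.clip(f*1.8,0,255).astype(np.uint8)
    for q,c in (([0,0,0],(0,0,255)),([0,.04,0],(0,255,0)),([0,-.04,0],(255,0,0)),([0,.0965,-.066],(0,255,255)),([0,-.0965,-.066],(255,255,0))):
        u=proj(p,t+R@np.array(q))[0]; cv2.circle(f,tuple(int(v) for v in ((u+.5-[x,y])*4.4)),3,c,-1)
    out.append(f)
cv2.imwrite("pics/g3.png",np.hstack(out))
E
```

```text
time_s: 5.88
tcp_pos: [0.5578, 0.2495, 0.0181]
eef_rot: [-179.9, 0.1, -89.1]
contact_force: [1.1, 0.1, 0.1]
gripper_width: 0.0774
gripper_force: 0.0
time_s: 6.22
tcp_pos: [0.558, 0.2496, 0.0674]
eef_rot: [-179.9, 0.1, -89.1]
contact_force: [-0.3, -1.0, -1.0]
gripper_width: 0.0802
gripper_force: 0.0
[0.55669871 0.24861773 0.06548968] [ 1.79932482e+02 -2.43115787e-02 -8.90982800e+01]
```

View pics/g3.png

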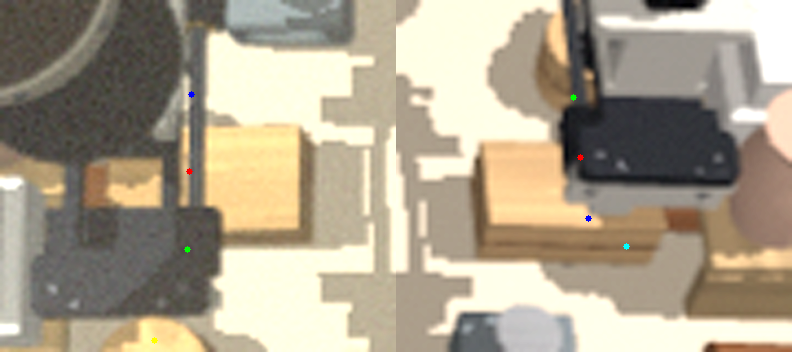

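```bash
python3 -m creep '[[80,0,0,-1,0,0,0],[80,0,0,-0.9,0,0,0],[72,0,0,0,0,0,0],[50,0,0,0,0,0,0],[50,0,0,0,0,0,0],[50,0,0,0,0,0,0],[50,0,0,0,0,0,0],[50,0,0,0,0,0,0]]' 25
python3 -m creep '[[50,0,0,0,0,0,0],[50,0,0,0,0,0,0]]'
```

```text
time_s: 6.98
tcp_pos: [0.5578, 0.2493, 0.02]
eef_rot: [-179.9, 0.1, -89.1]
contact_force: [0.3, 0.9, 0.5]
gripper_width: 0.051
gripper_force: 0.0
time_s: 7.15
tcp_pos: [0.5575, 0.2491, 0.0195]
eef_rot: [-180.0, 0.0, -89.1]
contact_force: [0.3, -0.1, 0.5]
gripper_width: 0.0503
gripper_force: 0.0
```

The fingers closed to 50 mm with no force, so nothing is between the pads. I can't trust the pose chain yet, so I'll compare the reported TCP with the start image.

```bash
python3 - <<'E'
from h import *
import pickle
S,T=pickle.load(open("p0.pkl","rb"))
t=np.array([.15494,.65648,.19562]); R=Ro.from_euler('xyz',[179.915,-.008,-13.283],degrees=True).as_matrix()
x,y=540,20
f=cv2.resize(S["frame"][y:y+130,x:x+100,::-1],None,fx=4.5,fy=4.5,interpolation=cv2.INTER_CUBIC)
f=np.clip(f*2.2,0,255).astype(np.uint8)
for q,c in (([0,0,0],(0,0,255)),([0,.044,0],(0,255,0)),([0,-.044,0],(255,0,0)),([0,0,-.03],(0,255,255)),([0,0,-.066],(255,255,0))):
    u=proj(S,t+R@np.array(q))[0]; print(q,u); cv2.circle(f,tuple(int(v) for v in ((u+.5-[x,y])*4.5)),3,c,-1)
cv2.imwrite("pics/s1.png",f)
E
```

```text
[0, 0, 0] [591.13608042 118.53111988]
[0, 0.044, 0] [574.18186834 115.29695405]
[0, -0.044, 0] [608.23468193 121.79282927]
[0, 0, -0.03] [596.04882896 109.81587195]
[0, 0, -0.066] [602.17512713  98.94777903]
```

View pics/s1.png

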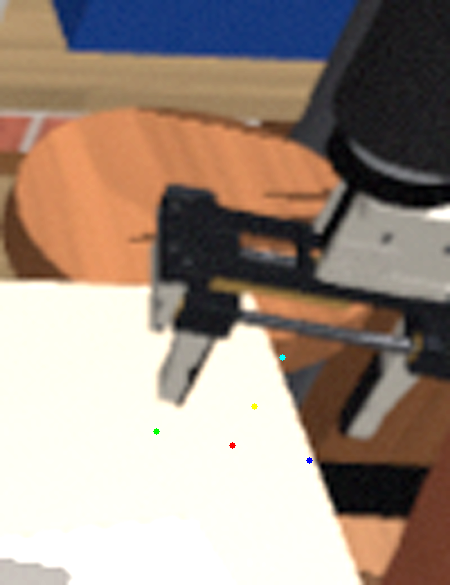

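The start image settles it. The visible fingertips sit about (+8,-7) px from the projected TCP, so they are about 30 mm higher and about 7 mm sideways along the closing axis. That also fits the contact at TCP z=0.014, where a finger met the 44 mm block top. I'll correct for this, descend again, and watch the force.

```bash
python3 -m creep '[[87,-0.3,0,0.3,0,0,0],[87,0,0,0,0,0,0],[87,0,0,0,0,0,0],[87,0,0,0,0,0,0],[87,0,0,-0.5,0,0,0],[87,0,0,-0.4,0,0,0],[87,0,0,0,0,0,0]]' 15
python3 -c "
from h import *;import pickle
S,T=pickle.load(open('p0.pkl','rb'))
for z in (0,.02,.1):print(proj(S,[0,0,z]),proj(T,[0,0,z]))"
```

```text
time_s: 7.73
tcp_pos: [0.5484, 0.2479, 0.0017]
eef_rot: [179.8, -0.1, -89.1]
contact_force: [0.3, 0.1, -0.7]
gripper_width: 0.0859
gripper_force: 0.0
[[342.65007866 123.9464109 ]] [[293.89650275 474.15015633]]
[[342.96637878 119.10008692]] [[293.59400257 476.18575819]]
[[344.29609609  98.72626888]] [[292.28395143 485.00143079]]
```

```bash
python3 -m creep '[[87,0.05,0,-0.35,0,0,0],[87,0,0,-0.35,0,0,0],[87,0,0,0,0,0,0]]'
python3 -m creep '[[50,0,0,0,0,0,0],[50,0,0,0,0,0,0],[50,0,0,0,0,0,0],[50,0,0,0,0,0,0],[50,0,0,0,0,0,0],[50,0,0,0,0,0,0]]' 15
```

```text
time_s: 7.98
tcp_pos: [0.5501, 0.2482, -0.0156]
eef_rot: [179.9, -0.1, -89.1]
contact_force: [0.1, 0.3, 0.2]
gripper_width: 0.0872
gripper_force: 0.0
time_s: 8.48
tcp_pos: [0.5515, 0.2492, -0.0131]
eef_rot: [-180.0, 0.0, -89.1]
contact_force: [1.0, 0.6, 0.6]
gripper_width: 0.0557
gripper_force: 15.0
```

The block is gripped at 55.7 mm, as the description says, with no stray force. The tool offset holds. I'll draw it out along world -y with a slight lift, then raise it.

```bash
python3 -m creep '[[50,0,0,0.12,0,0,0],[50,0.01,-0.5,0,0,0,0],[50,0.01,-0.8,0,0,0,0],[50,0.01,-0.8,0,0,0,0],[50,0.01,-0.8,0,0,0,0],[50,0.01,-0.8,0,0,0,0],[50,0.01,-0.8,0,0,0,0],[50,0,-0.3,0,0,0,0]]' 30
python3 -m creep '[[50,0,0,0.8,0,0,0],[50,0,0,0.8,0,0,0],[50,0,0,0.4,0,0,0],[50,0,0,0,0,0,0]]'
```

```text
time_s: 9.15
tcp_pos: [0.5514, 0.126, -0.0108]
eef_rot: [179.9, -0.0, -89.2]
contact_force: [-1.0, 0.9, -2.1]
gripper_width: 0.0554
gripper_force: 30.0
time_s: 9.48
tcp_pos: [0.5541, 0.1297, 0.0419]
eef_rot: [-179.8, 0.1, -89.1]
contact_force: [0.5, -0.0, -2.0]
gripper_width: 0.0559
gripper_force: 30.0
```

```bash
python3 -m creep '[[50,0.09,-0.93,0,0,0,1.3],[50,0.09,-0.93,0,0,0,1.3],[50,0.09,-0.93,0,0,0,1.3],[50,0.09,-0.93,0,0,0,1.3],[50,0.09,-0.93,0,0,0,1.3],[50,0.09,-0.93,0,0,0,1.3],[50,0.09,-0.93,0,0,0,1.3],[50,0.09,-0.93,0,0,0,1.3]]'
python3 -m creep '[[50,0.09,-0.88,0,0,0,1.2],[50,0,0,0,0,0,0],[50,0,0,0,0,0,0]]'
```

```text
time_s: 10.15
tcp_pos: [0.5698, -0.058, 0.0382]
eef_rot: [179.9, 0.0, -78.6]
contact_force: [0.3, -0.5, -1.1]
gripper_width: 0.0557
gripper_force: 30.0
time_s: 10.4
tcp_pos: [0.572, -0.08, 0.0382]
eef_rot: [179.9, 0.0, -77.6]
contact_force: [-0.7, 0.0, -2.1]
gripper_width: 0.0561
gripper_force: 30.0
```

```bash
python3 -m creep '[[50,0.04,0,-0.7,0,0,0],[50,0.04,0,-0.7,0,0,0],[50,0,0,-0.5,0,0,0],[50,0,0,-0.12,0,0,0],[50,0,0,0,0,0,0],[50,0,0,-0.06,0,0,0],[50,0,0,0,0,0,0]]'
```

```text
time_s: 10.98
tcp_pos: [0.5749, -0.0785, -0.0126]
eef_rot: [-180.0, 0.0, -77.4]
contact_force: [-0.4, 0.5, -1.8]
gripper_width: 0.0554
gripper_force: 30.0
```

```bash
python3 -m creep '[[50,0,0,-0.08,0,0,0],[50,0,0,0,0,0,0]]'; python3 -m creep '[[75,0,0,0,0,0,0],[75,0,0,0,0,0,0],[75,0,0,0,0,0,0],[75,0,0,0,0,0,0]]';python3 -m creep '[[75,0,0,1,0,0,0],[75,0,0,1,0,0,0],[75,0,0,1,0,0,0],[75,-0.2,1,1,0,0,0],[75,-0.2,1,0.5,0,0,0],[75,-0.2,1,0,0,0,0],[75,-0.2,1,0,0,0,0],[75,0,0,0,0,0,0]]'
```

```text
time_s: 11.15
tcp_pos: [0.5753, -0.0787, -0.0132]
eef_rot: [-179.9, -0.0, -77.4]
contact_force: [-3.0, 3.0, 8.7]
gripper_width: 0.0556
gripper_force: 30.0
time_s: 11.48
tcp_pos: [0.575, -0.0791, -0.0145]
eef_rot: [-180.0, -0.0, -77.5]
contact_force: [-0.7, 0.5, 0.5]
gripper_width: 0.0732
gripper_force: 0.0
time_s: 12.15
tcp_pos: [0.5546, 0.0239, 0.0986]
eef_rot: [-179.9, 0.0, -77.4]
contact_force: [0.4, 0.1, -0.5]
gripper_width: 0.075
gripper_force: 0.0
```

```bash
cat > fit.py <<'E'
from h import *
from plant import *
from scipy.optimize import minimize
B=lambda x0,x1,y0,y1,z0,z1:np.array([[x,y,z] for x in(x0,x1) for y in(y0,y1) for z in(z0,z1)])/1000
def sil(p,q,parts):
    m=np.zeros((480,640),np.uint8)
    for b in parts:
        u=proj(p,pose(b,*q)); cv2.fillConvexPoly(m,np.round(cv2.convexHull(u.astype(np.float32))*16).astype(np.int32),1,shift=4)
    return m>0
def best(p,name,px):
    c=[d for d in outline_of(p,name) if d["conf"]>.2]
    return min(c,key=lambda d:np.hypot((d["bbox"][0]+d["bbox"][2])/2-px[0],(d["bbox"][1]+d["bbox"][3])/2-px[1])) if c else None
MOULD=[B(-50,50,-28,28,0,44),B(-150,-50,-12,12,10,32)]
E
python3 - <<'E'
from fit import *
q0=np.array([.5822,-.079,-77.5])
V=[]
for n in("scene","top"):
    p=capture(n); px=proj(p,[*q0[:2],.02])[0]
    d=best(p,"mould",px); print(n,px.round(),d and (d["bbox"],d["conf"]))
    if d and abs(np.array(d["bbox"][:2])-px).max()<90:
        s=sil(p,q0,MOULD[:1]); print("block-only model bbox",cv2.boundingRect(s.astype(np.uint8)),"iou all",(sil(p,q0,MOULD)&d["region"]).sum()/(sil(p,q0,MOULD)|d["region"]).sum())
        V.append((p,d["region"]))
def cost(q):
    c=0
    for p,g in V:
        s=sil(p,q,MOULD); c+=1-(s&g).sum()/(s|g).sum()
    return c
o=minimize(cost,q0,method="Nelder-Mead",options=dict(initial_simplex=q0+np.vstack([np.zeros(3),np.diag([.008,.008,4])]),xatol=1e-4))
print(o.x,o.fun,cost(q0)); print(r.get_state()["time_s"])
E
```

```text
scene [308. 278.] ([233.0, 163.4, 299.7, 202.3], 0.86)
top [329. 212.] ([263.9, 196.8, 353.6, 235.0], 0.98)
block-only model bbox (305, 193, 49, 37) iou all 0.6306990881458967
[  0.5755363   -0.08087148 -76.33129659] 0.26378378378378375 0.3693009118541033
12.35
```

```bash
python3 -m creep '[[60,-0.2,0.5,-1,0,0,0],[60,0,0,-1,0,0,0],[60,0,0,-1,0,0,0],[60,0,0,-0.9,0,0,0],[60,0,0,0,0,0,0]]' 
python3 -m creep '[[60,0,0,-0.4,0,0,0],[60,0,0,-0.4,0,0,0],[60,0,0,0,0,0,0]]'
```

```text
time_s: 12.77
tcp_pos: [0.5467, 0.0314, -0.0038]
eef_rot: [179.6, -0.0, -77.6]
contact_force: [-0.7, -0.8, -0.7]
gripper_width: 0.0605
gripper_force: 0.0
time_s: 13.02
tcp_pos: [0.5494, 0.0329, -0.0206]
eef_rot: [179.9, -0.0, -77.5]
contact_force: [-0.2, 0.1, 0.1]
gripper_width: 0.0598
gripper_force: 0.0
```

```bash
python3 -m creep '[[15,0,0,0,0,0,0],[15,0,0,0,0,0,0],[15,0,0,0,0,0,0],[15,0,0,0,0,0,0],[15,0,0,0,0,0,0],[15,0,0,0,0,0,0],[15,0,0,0,0,0,0]]' 20
```

```text
time_s: 13.6
tcp_pos: [0.5501, 0.0336, -0.0192]
eef_rot: [-180.0, 0.0, -77.5]
contact_force: [-0.2, 0.6, 0.9]
gripper_width: 0.0237
gripper_force: 20.0
```

The handle is held at 23.7 mm. I'll check the alignment with the press before sliding.

```bash
python3 - <<'E'
from h import *
from plant import *
T=capture("top");S=capture("scene")
P=(.613,-.2200,-77.5); Mq=(.5825,-.079,-77.5)
out=[]
for p,(x,y,w,h) in ((T,(290,160,125,120)),(S,(215,215,125,120))):
    k=3.2*1
    f=cv2.resize(p["frame"][y:y+h,x:x+w,::-1],None,fx=k*1,fy=k*1,interpolation=cv2.INTER_CUBIC); f=np.clip(f*1.6,0,255).astype(np.uint8)
    def L(q,pts,c,cl=False):
        u=((proj(p,pose(np.array(pts)/1000,*q))+.5-[x,y])*k).astype(np.int32); cv2.polylines(f,[u],cl,c,1,cv2.LINE_AA)
    for s in(1,-1): L(P,[[58,32*s,22],[-52,32*s,22],[-87,48.5*s,22]],(0,0,255))
    L(P,[[51,-32,22],[51,32,22]],(0,0,255)); L(P,[[-87,0,0],[51,0,0]],(0,255,255))
    L(Mq,[[50,28,44],[50,-28,44],[-50,-28,44],[-50,28,44]],(0,255,0),True); L(Mq,[[50,28,0],[50,-28,0]],(0,255,0))
    out.append(f)
cv2.imwrite("pics/al.png",np.hstack(out))
E
```

```text
(no output)
```

View pics/al.png

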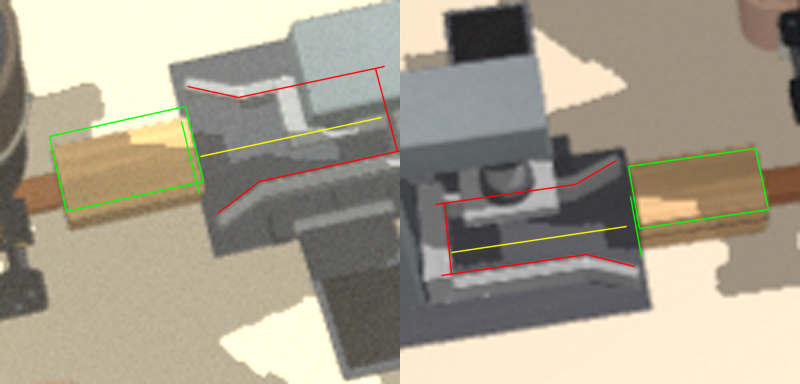

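Model and image agree to within a couple of mm: the mould axis lies on the press axis and the block is just outside the mouth. I'll slide along press +x, i.e. world (0.216,-0.976), for about 144 mm, checking the force.

```bash
python3 -m creep '[[15,0.108,-0.488,0,0,0,0],[15,0.108,-0.488,0,0,0,0],[15,0.108,-0.488,0,0,0,0],[15,0.108,-0.488,0,0,0,0],[15,0.108,-0.488,0,0,0,0],[15,0,0,0,0,0,0]]'
python3 -m creep '[[15,0.108,-0.488,0,0,0,0],[15,0.108,-0.488,0,0,0,0],[15,0.108,-0.488,0,0,0,0],[15,0.108,-0.488,0,0,0,0],[15,0.108,-0.488,0,0,0,0],[15,0,0,0,0,0,0]]'
```

```text
time_s: 14.2
tcp_pos: [0.5656, -0.0264, -0.0194]
eef_rot: [-179.7, 0.2, -77.6]
contact_force: [-1.1, 17.8, 0.6]
gripper_width: 0.0237
gripper_force: 19.9
time_s: 14.7
tcp_pos: [0.5787, -0.0894, -0.0194]
eef_rot: [-179.8, -0.0, -77.5]
contact_force: [4.8, 4.4, -1.5]
gripper_width: 0.0236
gripper_force: 20.0
```

```bash
python3 -m creep '[[15,0.05,-0.25,0,0,0,0],[15,0.05,-0.25,0,0,0,0],[15,0,0,0,0,0,0]]'
python3 -m creep '[[15,0.03,-0.15,0,0,0,0],[15,0,0,0,0,0,0]]'
```

```text
time_s: 14.95
tcp_pos: [0.5814, -0.1022, -0.0193]
eef_rot: [-179.8, -0.1, -77.5]
contact_force: [5.8, 0.7, -1.4]
gripper_width: 0.0239
gripper_force: 20.1
time_s: 15.12
tcp_pos: [0.5822, -0.1056, -0.0192]
eef_rot: [-179.8, -0.0, -77.5]
contact_force: [5.7, 2.0, -1.7]
gripper_width: 0.0236
gripper_force: 20.1
```

```bash
python3 - <<'E'
from fit import *
p=capture("top"); px=proj(p,[.60,-.17,.02])[0]
for n in("mould","mould_handle"):
  for d in outline_of(p,n)[:4]: print(n,d["bbox"],round(d["conf"],2))
for k in (0,10,20,30):
    q=pose([-k/1000,0,0],.613,-.22,-77.5)[0]
    print(k,"block rear top corners",proj(p,pose(np.array([[-50,-28,40],[-50,28,40]])/1000,q[0],q[1],-77.5)).round(1).tolist())
E
```

```text
mould [300.8, 187.9, 387.9, 228.9] 0.91
mould [349.5, 318.8, 438.8, 383.1] 0.68
mould_handle [303.3, 208.1, 329.8, 227.2] 0.86
mould_handle [348.5, 319.8, 392.6, 351.6] 0.77
0 block rear top corners [[371.7, 212.8], [366.0, 189.6]]
10 block rear top corners [[367.5, 213.7], [361.8, 190.5]]
20 block rear top corners [[363.3, 214.6], [357.6, 191.4]]
30 block rear top corners [[359.0, 215.6], [353.4, 192.3]]
```

The top-view box of the mould suggests the handle slipped in the grip: it moved about 87 mm while the tool moved about 143 mm. I'll look.

```bash
python3 - <<'E'
from fit import *
T=capture("top");S=capture("scene")
out=[]
for p,(x,y,w,h) in ((T,(290,160,125,90)),(S,(215,230,125,90))):
    k=3.2*2
    f=cv2.resize(p["frame"][y:y+h,x:x+w,::-1],None,fx=k,fy=k,interpolation=cv2.INTER_CUBIC); f=np.clip(f*1.8,0,255).astype(np.uint8)
    for kk in range(0,130,10): 
        if (x+kk)<x+w: cv2.putText(f,str(x+kk),(int((kk+.5)*k),8),0,.3,(0,0,255),1)
    out.append(cv2.resize(f,(800,300) if 0 else (415,300)))
g=T["frame"][:,:,::-1]
o=np.hstack(out)
d=outline_of(T,"mould"); e=outline_of(S,"mould")
print([(a["bbox"],round(a["conf"],2)) for a in e[:4]])
cv2.imwrite("pics/in.png",cv2.resize(np.vstack(out),(575,600)) if 0 else np.vstack([cv2.resize(a,(580,300)) for a in out]))
E
```

```text
[([231.5, 160.4, 269.7, 194.8], 0.97), ([413.0, 159.2, 449.3, 220.3], 0.91), ([251.1, 265.8, 331.6, 299.2], 0.82)]
```

View pics/in.png

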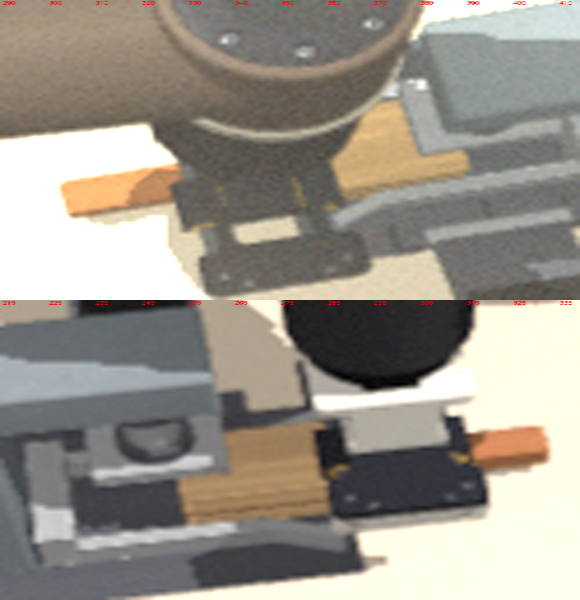

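The block is straight between the guides but about 54 mm short of home, because the handle slid through the grip. I'll open, go back along the handle, regrip harder and push on.

```bash
python3 -m creep '[[40,0,0,0,0,0,0],[40,0,0,0,0,0,0],[40,0,0,0,0,0,0],[40,-0.17,0.76,0,0,0,0],[40,-0.17,0.76,0,0,0,0],[40,-0.17,0.76,0,0,0,0],[40,0,0,0,0,0,0]]'
python3 -m creep '[[15,0,0,0,0,0,0],[15,0,0,0,0,0,0],[15,0,0,0,0,0,0],[15,0,0,0,0,0,0],[15,0,0,0,0,0,0]]' 50
```

```text
time_s: 16.05
tcp_pos: [0.5661, -0.0463, -0.0197]
eef_rot: [179.9, 0.0, -77.4]
contact_force: [-1.0, -0.6, 0.2]
gripper_width: 0.04
gripper_force: 0.0
time_s: 16.47
tcp_pos: [0.5679, -0.0485, -0.0195]
eef_rot: [-180.0, -0.0, -77.5]
contact_force: [2.1, -1.4, -0.6]
gripper_width: 0.0235
gripper_force: 49.9
```

```bash
python3 -m creep '[[15,0.04,-0.195,0,0,0,0],[15,0.07,-0.29,0,0,0,0],[15,0.07,-0.29,0,0,0,0],[15,0,0,0,0,0,0]]'
```

```text
time_s: 16.8
tcp_pos: [0.5725, -0.0686, -0.0195]
eef_rot: [-180.0, -0.0, -77.5]
contact_force: [3.9, -1.5, -1.8]
gripper_width: 0.0236
gripper_force: 49.9
```

```bash
python3 -m creep '[[15,0.07,-0.29,0,0,0,0],[15,0.07,-0.29,0,0,0,0],[15,0.07,-0.29,0,0,0,0],[15,0.035,-0.15,0,0,0,0],[15,0,0,0,0,0,0]]'
python3 -m creep '[[15,0.022,-0.1,0,0,0,0],[15,0.022,-0.1,0,0,0,0],[15,0,0,0,0,0,0]]'
```

```text
time_s: 17.22
tcp_pos: [0.5785, -0.0938, -0.0194]
eef_rot: [-180.0, -0.0, -77.5]
contact_force: [3.8, -1.5, -1.0]
gripper_width: 0.0236
gripper_force: 49.9
time_s: 17.47
tcp_pos: [0.5795, -0.0978, -0.0194]
eef_rot: [-180.0, -0.0, -77.5]
contact_force: [5.4, 0.7, -1.6]
gripper_width: 0.0235
gripper_force: 49.9
```

```bash
python3 -m creep '[[15,0.022,-0.1,0,0,0,0],[15,0,0,0,0,0,0]]';python3 -m creep '[[15,0.022,-0.1,0,0,0,0],[15,0,0,0,0,0,0]]';python3 -m creep '[[15,0.022,-0.1,0,0,0,0],[15,0,0,0,0,0,0]]'
```

```text
time_s: 17.63
tcp_pos: [0.5801, -0.1, -0.0194]
eef_rot: [-180.0, -0.0, -77.5]
contact_force: [4.0, 2.9, -0.9]
gripper_width: 0.0239
gripper_force: 49.9
time_s: 17.8
tcp_pos: [0.5806, -0.1025, -0.0194]
eef_rot: [-180.0, 0.0, -77.5]
contact_force: [4.0, 2.4, -1.8]
gripper_width: 0.0233
gripper_force: 49.9
time_s: 17.97
tcp_pos: [0.581, -0.104, -0.0196]
eef_rot: [-179.9, 0.1, -77.5]
contact_force: [2.9, 9.6, -0.9]
gripper_width: 0.0233
gripper_force: 49.9
```

```bash
python3 -m creep '[[15,0.015,-0.06,0,0,0,0],[15,0,0,0,0,0,0]]';python3 -m creep '[[15,0.015,-0.06,0,0,0,0],[15,0,0,0,0,0,0]]'
python3 - <<'E'
from fit import *
p=capture("top"); 
for n in("mould","mould_handle"):
  for d in outline_of(p,n)[:3]: print(n,d["bbox"],round(d["conf"],2))
for k in(0,10): print(k,proj(p,pose(np.array([[-150,-12,10],[-150,12,32],[-150,-12,32]])/1000,*pose([-k/1000,0,0],.613,-.22,-77.5)[0][:2],-77.5)).round(1).tolist())
s=capture("scene")
for d in outline_of(s,"mould")[:4]: print("scene",d["bbox"],round(d["conf"],2))
for k in(0,10): print(k,proj(s,pose(np.array([[-150,-12,10],[-150,12,32],[-150,-12,32]])/1000,*pose([-k/1000,0,0],.613,-.22,-77.5)[0][:2],-77.5)).round(1).tolist())
E
```

```text
time_s: 18.13
tcp_pos: [0.581, -0.1041, -0.0196]
eef_rot: [-179.9, 0.1, -77.5]
contact_force: [1.3, 17.5, 1.8]
gripper_width: 0.0239
gripper_force: 49.9
time_s: 18.3
tcp_pos: [0.5811, -0.1041, -0.0196]
eef_rot: [-179.9, 0.2, -77.5]
contact_force: [-2.4, 26.9, 4.8]
gripper_width: 0.0235
gripper_force: 49.9
mould [327.2, 190.4, 416.0, 219.6] 0.7
mould [349.5, 319.5, 442.0, 383.0] 0.6
mould_handle [351.0, 321.4, 394.0, 352.0] 0.73
mould_handle [358.8, 200.3, 371.5, 213.0] 0.54
0 [[327.3, 218.1], [325.2, 206.2], [327.5, 216.1]]
10 [[323.1, 219.0], [321.0, 207.1], [323.3, 217.1]]
scene [235.1, 162.1, 271.0, 195.2] 0.97
scene [225.9, 266.8, 284.7, 305.4] 0.64
0 [[309.1, 275.7], [310.7, 279.2], [309.1, 271.1]]
10 [[313.0, 275.1], [314.7, 278.6], [313.1, 270.5]]
```

The mould has stalled against the back stop at 27 N, and the handle end is at col 327 where 325–327 is predicted, so it is home. I'll release, rise, and go round to the pedal.

```bash
python3 -m creep '[[15,-0.02,0.1,0,0,0,0],[50,0,0,0,0,0,0],[50,0,0,0,0,0,0],[50,0,0,0,0,0,0],[50,0,0,0,0,0,0]]' 
python3 -m creep '[[50,0,0,1,0,0,0],[50,0,0,1,0,0,0],[50,0,0,1,0,0,0],[50,0,0,1,0,0,0],[50,0,0,1,0,0,0]]'
```

```text
time_s: 18.97
tcp_pos: [0.5799, -0.1064, -0.0199]
eef_rot: [179.9, 0.0, -77.5]
contact_force: [1.3, 0.0, -0.1]
gripper_width: 0.0448
gripper_force: 0.0
time_s: 19.38
tcp_pos: [0.5801, -0.1064, 0.1064]
eef_rot: [179.9, 0.0, -77.5]
contact_force: [1.3, -0.6, 1.1]
gripper_width: 0.05
gripper_force: 0.0
```

```bash
python3 -m creep '[[0,-0.9,-0.2,0,0,0,0],[0,-0.9,-0.2,0,0,0,0],[0,-0.9,-0.2,0,0,0,0],[0,-0.9,-0.2,0,0,0,0],[0,-0.9,-0.2,0,0,0,0],[0,-0.9,-0.2,0,0,0,0],[0,-0.9,-0.2,0,0,0,0]]' 10
python3 -m creep '[[0,0.2,-0.92,0,0,0,0],[0,0.2,-0.92,0,0,0,0],[0,0.2,-0.92,0,0,0,0],[0,0.2,-0.92,0,0,0,0],[0,0.2,-0.92,0,0,0,0],[0,0,0,0,0,0,0]]'
```

```text
time_s: 19.97
tcp_pos: [0.4216, -0.1414, 0.1052]
eef_rot: [179.9, 0.0, -77.5]
contact_force: [0.8, 0.2, 0.4]
gripper_width: 0.0086
gripper_force: 0.0
time_s: 20.47
tcp_pos: [0.4485, -0.2589, 0.1051]
eef_rot: [179.9, -0.0, -77.6]
contact_force: [1.1, -0.4, 0.4]
gripper_width: 0.0003
gripper_force: 0.0
```

```bash
python3 -m creep '[[0,0,0.1,-0.9,0,0,0],[0,0,0,-0.9,0,0,0],[0,0,0,-0.5,0,0,0],[0,0,0,0,0,0,0]]'; python3 -m creep '[[0,0,0,-0.3,0,0,0],[0,0,0,-0.3,0,0,0],[0,0,0,-0.2,0,0,0],[0,0,0,0,0,0,0]]'
```

```text
time_s: 20.8
tcp_pos: [0.4455, -0.2529, 0.0452]
eef_rot: [179.7, 0.1, -77.6]
contact_force: [-0.8, 0.4, -0.6]
gripper_width: 0.0005
gripper_force: 0.0
time_s: 21.13
tcp_pos: [0.4485, -0.2533, 0.0276]
eef_rot: [180.0, -0.0, -77.5]
contact_force: [-1.0, 0.1, 3.5]
gripper_width: 0.0004
gripper_force: 1.5
```

```bash
python3 -m creep '[[0,0,0,-0.3,0,0,0],[0,0,0,-0.3,0,0,0],[0,0,0,-0.2,0,0,0],[0,0,0,0,0,0,0]]'; python3 -m creep '[[0,0,0,-0.15,0,0,0],[0,0,0,0,0,0,0]]'; python3 -m creep '[[0,0,0,-0.1,0,0,0],[0,0,0,0,0,0,0]]'
```

```text
time_s: 21.47
tcp_pos: [0.4478, -0.2536, 0.008]
eef_rot: [179.9, -0.0, -77.5]
contact_force: [-4.6, -1.1, 11.1]
gripper_width: 0.0004
gripper_force: 5.5
time_s: 21.63
tcp_pos: [0.4474, -0.2537, 0.0048]
eef_rot: [179.9, -0.0, -77.5]
contact_force: [-5.9, -1.9, 13.4]
gripper_width: 0.0005
gripper_force: 6.4
time_s: 21.8
tcp_pos: [0.4471, -0.2537, 0.0025]
eef_rot: [179.9, -0.0, -77.5]
contact_force: [-8.4, -1.7, 14.6]
gripper_width: 0.0004
gripper_force: 7.3
```

```bash
python3 -m creep '[[0,0,0,-0.1,0,0,0],[0,0,0,0,0,0,0]]'; python3 -m creep '[[0,0,0,-0.06,0,0,0],[0,0,0,0,0,0,0]]'
```

```text
time_s: 21.97
tcp_pos: [0.4471, -0.2538, 0.0014]
eef_rot: [179.9, -0.0, -77.4]
contact_force: [-12.2, 1.8, 31.5]
gripper_width: 0.0006
gripper_force: 15.5
time_s: 22.13
tcp_pos: [0.4471, -0.2538, 0.001]
eef_rot: [179.9, -0.0, -77.4]
contact_force: [-16.0, 4.0, 42.2]
gripper_width: 0.0006
gripper_force: 21.3
```

The pedal is on its stop: position stalled and force rising. I'll ease off slightly and hold.

```bash
python3 -m creep '[[0,0,0,0.06,0,0,0],[0,0,0,0,0,0,0],[0,0,0,0,0,0,0],[0,0,0,0,0,0,0],[0,0,0,0,0,0,0],[0,0,0,0,0,0,0],[0,0,0,0,0,0,0],[0,0,0,0,0,0,0]]'; python3 -m creep '[[0,0,0,0,0,0,0],[0,0,0,0,0,0,0],[0,0,0,0,0,0,0],[0,0,0,0,0,0,0],[0,0,0,0,0,0,0],[0,0,0,0,0,0,0],[0,0,0,0,0,0,0],[0,0,0,0,0,0,0]]'
python3 -m creep '[[0,0,0,0,0,0,0],[0,0,0,0,0,0,0]]'
```

```text
time_s: 22.8
tcp_pos: [0.4471, -0.2538, 0.0015]
eef_rot: [179.9, -0.0, -77.4]
contact_force: [-10.6, 0.3, 28.6]
gripper_width: 0.0002
gripper_force: 14.4
time_s: 23.47
tcp_pos: [0.4471, -0.2538, 0.0015]
eef_rot: [179.9, -0.0, -77.4]
contact_force: [-11.4, 0.7, 28.9]
gripper_width: 0.0006
gripper_force: 14.4
time_s: 23.63
tcp_pos: [0.4471, -0.2538, 0.0015]
eef_rot: [179.9, -0.0, -77.4]
contact_force: [-11.2, 0.6, 28.6]
gripper_width: 0.0007
gripper_force: 14.4
```

```bash
python3 -m creep '[[0,0,0,0.4,0,0,0],[0,0,0,0.5,0,0,0],[0,0,0,0.7,0,0,0],[0,0,0,1,0,0,0],[0,0,0,1,0,0,0],[0,0,0,1,0,0,0],[0,0,0,1,0,0,0],[0,0,0,0,0,0,0]]'
python3 - <<'E'
from fit import *
S=capture("scene");T=capture("top")
# counter model: box + plunger disc
a=np.linspace(0,2*np.pi,24)
CT=[B(-28,28,-32,32,0,40),np.c_[18*np.cos(a),18*np.sin(a),a*0+66]/1000,np.c_[18*np.cos(a),18*np.sin(a),a*0+58]/1000]
V=[]
for p,px in((S,(428,312)),(T,(204,176))):
    d=best(p,"counter",px); print("counter",d["bbox"],d["conf"]); V.append((p,d["region"]))
    for n in("plunger_top","counter_plunger"):
        d=best(p,n,px)
        if d: 
            ys,xs=np.nonzero(d["region"]); print(n,d["bbox"],round(d["conf"],2),"centroid",xs.mean().round(1),ys.mean().round(1),"ray@.062",ray(p,(xs.mean(),ys.mean()),.062).round(4))
def cost(q,V=V):
    c=0
    for p,g in V:
        s=sil(p,q,CT); c+=1-(s&g).sum()/(s|g).sum()
    return c
for yaw in(-110,-90,-70):
    q0=np.array([.66,.205,yaw]); o=minimize(cost,q0,method="Nelder-Mead",options=dict(initial_simplex=q0+np.vstack([np.zeros(3),np.diag([.01,.01,8])]),xatol=1e-4)); print(o.x.round(4),o.fun)
for V1 in V:
    q0=o.x; o1=minimize(lambda q:cost(q,[V1]),q0,method="Nelder-Mead",options=dict(initial_simplex=q0+np.vstack([np.zeros(3),np.diag([.01,.01,8])]),xatol=1e-4)); print("single",o1.x.round(4),o1.fun)
print(r.get_state()["tcp_pos"],r.get_state()["time_s"])
# shoe/pedal/mould state
for n in("pedal_pad","mould"):
    for p in(S,T): print(n,[(d["bbox"],round(d["conf"],2)) for d in search_frame(p,n)[:3]])
E
```

```text
time_s: 24.3
tcp_pos: [0.4517, -0.2541, 0.1447]
eef_rot: [-179.6, -0.2, -77.4]
contact_force: [1.0, 0.4, 0.5]
gripper_width: 0.0003
gripper_force: 0.0
counter [410.0, 298.3, 443.8, 327.5] 0.78
plunger_top [423.4, 298.9, 437.1, 313.0] 0.51 centroid 429.9 306.1 ray@.062 [0.6701 0.2123 0.062 ]
counter_plunger [423.4, 298.7, 439.8, 314.3] 0.56 centroid 429.8 306.3 ray@.062 [0.6705 0.212  0.062 ]
counter [193.6, 163.8, 219.0, 190.6] 0.65
plunger_top [192.3, 162.6, 222.4, 192.5] 0.6 centroid 205.5 176.7 ray@.062 [0.6542 0.201  0.062 ]
counter_plunger [195.6, 166.4, 208.0, 180.1] 0.55 centroid 201.7 171.7 ray@.062 [0.6661 0.2101 0.062 ]
[  0.6716   0.2089 -91.3548] 0.38818318100940097
[  0.6711   0.2097 -83.8089] 0.37661649944258635
[  0.6689   0.2099 -78.0284] 0.38903319604860753
single [  0.6692   0.2099 -79.4376] 0.15128755364806867
single [  0.6668   0.2078 -85.8505] 0.21739130434782605
[ 0.44795588 -0.25308452  0.13834028] 24.7
pedal_pad [([228.2, 214.9, 257.3, 236.1], 0.95)]
pedal_pad [([389.8, 244.7, 411.1, 279.7], 0.68), ([471.5, 246.2, 501.9, 276.0], 0.35)]
mould [([413.6, 155.8, 450.3, 218.5], 0.83), ([227.9, 268.0, 310.0, 303.3], 0.69), ([255.6, 169.3, 296.6, 202.7], 0.67)]
mould [([356.1, 322.6, 436.5, 378.1], 0.8), ([150.8, 308.6, 209.4, 398.3], 0.62)]
```

The plunger top is at about (0.6685, 0.2105), consistent in both views. The pedal is back up, and the mould's handle end is still at its home pixel (scene col 310). Going over to the counter.

```bash
python3 -m creep '[[0,0.45,0.97,0,0,0,0],[0,0.45,0.97,0,0,0,0],[0,0.45,0.97,0,0,0,0],[0,0.45,0.97,0,0,0,0],[0,0.45,0.97,0,0,0,0],[0,0.45,0.97,0,0,0,0],[0,0.45,0.97,0,0,0,0],[0,0.45,0.97,0,0,0,0]]'
python3 -m creep '[[0,0.45,0.97,0,0,0,0],[0,0.45,0.97,0,0,0,0],[0,0.45,0.97,0,0,0,0],[0,0.45,0.97,0,0,0,0],[0,0.45,0.97,0,0,0,0],[0,0.45,0.97,0,0,0,0],[0,0.45,0.97,0,0,0,0],[0,0.45,0.97,0,0,0,0]]'
python3 -m creep '[[0,0.45,0.97,0,0,0,0],[0,0.45,0.97,0,0,0,0],[0,0.43,0.97,0,0,0,0],[0,0,0,0,0,0,0],[0,0,0,0,0,0,0]]'
```

```text
time_s: 25.57
tcp_pos: [0.5388, -0.0579, 0.1392]
eef_rot: [180.0, 0.0, -77.5]
contact_force: [0.0, -0.3, 0.1]
gripper_width: 0.0004
gripper_force: 0.0
time_s: 26.23
tcp_pos: [0.6288, 0.136, 0.139]
eef_rot: [180.0, -0.0, -77.5]
contact_force: [0.9, -0.5, -1.2]
gripper_width: 0.0004
gripper_force: 0.0
time_s: 26.65
tcp_pos: [0.6617, 0.2087, 0.138]
eef_rot: [179.9, -0.0, -77.4]
contact_force: [-0.8, -0.7, -0.6]
gripper_width: 0.0007
gripper_force: 0.0
```

```bash
python3 -m creep '[[0,0,0,-1,0,0,0],[0,0,0,-1,0,0,0],[0,0,0,-1,0,0,0],[0,0,0,-0.6,0,0,0],[0,0,0,0,0,0,0]]'; python3 -m creep '[[0,0,0,-0.3,0,0,0],[0,0,0,-0.3,0,0,0],[0,0,0,0,0,0,0]]'; python3 -m creep '[[0,0,0,-0.2,0,0,0],[0,0,0,0,0,0,0]]'
```

```text
time_s: 27.07
tcp_pos: [0.6588, 0.2053, 0.0451]
eef_rot: [179.6, -0.1, -77.6]
contact_force: [-0.6, -0.3, -0.7]
gripper_width: 0.0005
gripper_force: 0.0
time_s: 27.32
tcp_pos: [0.6623, 0.2075, 0.0343]
eef_rot: [-179.9, 0.0, -77.5]
contact_force: [0.9, -0.6, 3.2]
gripper_width: 0.0004
gripper_force: 1.3
time_s: 27.48
tcp_pos: [0.6625, 0.2077, 0.0299]
eef_rot: [-179.9, 0.0, -77.5]
contact_force: [1.2, -0.4, 4.8]
gripper_width: 0.0002
gripper_force: 2.0
```

Contact came at about 0.035 as expected, and the spring force matches the plunger. I'll press on to the stop.

```bash
python3 -m creep '[[0,0,0,-0.15,0,0,0],[0,0,0,0,0,0,0]]'; python3 -m creep '[[0,0,0,-0.1,0,0,0],[0,0,0,0,0,0,0]]'; python3 -m creep '[[0,0,0,-0.08,0,0,0],[0,0,0,0,0,0,0],[0,0,0,0,0,0,0]]'
```

```text
time_s: 27.65
tcp_pos: [0.6625, 0.2076, 0.0264]
eef_rot: [-179.9, 0.0, -77.5]
contact_force: [-0.5, -1.1, 4.4]
gripper_width: 0.0004
gripper_force: 2.5
time_s: 27.82
tcp_pos: [0.6626, 0.2077, 0.0261]
eef_rot: [-179.9, -0.0, -77.4]
contact_force: [-3.8, -2.1, 16.5]
gripper_width: 0.0006
gripper_force: 8.3
time_s: 28.07
tcp_pos: [0.6629, 0.2077, 0.0259]
eef_rot: [-179.8, -0.0, -77.4]
contact_force: [-9.6, -3.6, 27.9]
gripper_width: 0.0004
gripper_force: 13.8
```

The plunger is on its stop: stalled at about 10 mm of travel with the force rising. Let it up, back away, and check.

```bash
python3 -m creep '[[0,0,0,0.4,0,0,0],[0,0,0,0.6,0,0,0],[0,0,0,1,0,0,0],[0,0,0,1,0,0,0],[0,0,0,1,0,0,0],[0,0,0,1,0,0,0],[0,0,0,0,0,0,0],[0,0,0,0,0,0,0]]'
python3 - <<'E'
from fit import *
S=capture("scene");T=capture("top")
for p,px in((S,(290,285)),(T,(370,205))):
    for n in("mould","mould_handle"):
        d=best(p,n,px); print(n,d and (d["bbox"],round(d["conf"],2)))
    for n,q in(("counter_plunger",(430,306) if p is S else (202,172)),("pedal_pad",(243,225) if p is S else (405,255)),("round_mould",(445,242) if p is S else (175,266))):
        d=best(p,n,q); print(n,d and (d["bbox"],round(d["conf"],2)))
print([proj(p,pose(np.array([[-150,0,32],[-50,0,32]])/1000,.613,-.22,-77.5)).round(1).tolist() for p in(S,T)],r.get_state()["contact_force"])
E
```

```text
time_s: 28.73
tcp_pos: [0.6624, 0.2082, 0.1482]
eef_rot: [-179.8, 0.1, -77.5]
contact_force: [0.4, -0.0, -1.2]
gripper_width: 0.0006
gripper_force: 0.0
mould ([231.6, 268.9, 310.6, 304.8], 0.84)
mould_handle ([271.7, 267.7, 310.3, 287.8], 0.66)
counter_plunger ([423.3, 300.1, 438.5, 316.1], 0.49)
pedal_pad ([227.2, 216.4, 256.4, 237.6], 0.85)
round_mould ([423.6, 301.8, 438.7, 313.2], 0.71)
mould ([327.5, 190.0, 414.7, 224.5], 0.61)
mould_handle ([327.2, 203.0, 369.7, 222.2], 0.58)
counter_plunger ([248.0, 164.2, 266.0, 178.2], 0.55)
pedal_pad ([380.7, 223.4, 433.1, 277.6], 0.74)
round_mould ([155.4, 251.7, 191.9, 278.4], 0.7)
[[[309.9, 275.1], [269.9, 280.9]], [[326.4, 211.2], [368.6, 202.0]]] [ 0.40725445 -0.01319715  1.43904544]
```

```bash
python3 -c "
from plant import close_job
print(close_job())"
```

```text
the job is handed in; nothing more can be done
None
```

I carried out every step and handed the job in at about 29 s: the mould is home in the press, the pedal was held on its stop for about 1.7 s and came back up, and the grey counter's plunger was pushed to its stop and released. The result itself has not been reported back. On the first slide the handle slipped through the grip, so I regripped it harder before pushing it home.

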